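# Finger-check a flow-rack roller track

### The job

Before the long roller track goes into the flow rack, check that its wheels run: stroke lightly with the fingertips along the tops of its wheels, starting at the open end and working along to the upright end stop, so that every one of the eight wheels is left clearly turned towards the stop. Do not pick the track up, push it about or press hard on it, and leave the short track and everything else on the bench alone.

Things in the scene. Friction and masses are not known exactly. Their poses are not given: they have to be found in the camera images.
- track: The long roller track, loose on the bench, 0.7 to 1.4 kg: metal U profile 32 mm wide, 24 mm high, y = -137 to 157 mm, eight white wheels in a row, stop plate at one end. Origin: on the bench, under mid row; +y runs along the row to the stop, z up. Wheels: 28 mm diameter, 22 mm wide, axles along x at z = 21, tops at z = 35, at y = -115.5 to 115.5 mm in steps of 33.
- first_top (a point): Top of the first wheel, at the open end of the long track, mid width: (0, -115.5, 35) mm in the track's frame. A touch under 1 N turns a wheel. Each sits in springy plastic clips that give 1 mm for each 6 N, 3 mm at most.
- last_top (a point): Top of the last wheel, next to the stop, mid width: (0, 115.5, 35) mm in the track's frame.
- stop_top (a point): Middle of the top edge of the long track's stop plate (32 mm wide, 3 mm thick, rising 17 mm above the wheel tops): (0, 156, 52) mm in the track's frame, 40 mm beyond the last wheel's middle.
- wheel1 (a joint): Turn in rad of wheel 1 of the long track, counted from the open end (8 is next to the stop); starts between -0.1 and 0.1 and grows as the wheel's top moves towards the stop. It turns freely without limit on a plain pin and hardly coasts.
- wheel2 (a joint): Turn in rad of wheel 2 of the long track, counted from the open end (8 is next to the stop); starts between -0.1 and 0.1 and grows as the wheel's top moves towards the stop. It turns freely without limit on a plain pin and hardly coasts.
- wheel3 (a joint): Turn in rad of wheel 3 of the long track, counted from the open end (8 is next to the stop); starts between -0.1 and 0.1 and grows as the wheel's top moves towards the stop. It turns freely without limit on a plain pin and hardly coasts.
- wheel4 (a joint): Turn in rad of wheel 4 of the long track, counted from the open end (8 is next to the stop); starts between -0.1 and 0.1 and grows as the wheel's top moves towards the stop. It turns freely without limit on a plain pin and hardly coasts.
- wheel5 (a joint): Turn in rad of wheel 5 of the long track, counted from the open end (8 is next to the stop); starts between -0.1 and 0.1 and grows as the wheel's top moves towards the stop. It turns freely without limit on a plain pin and hardly coasts.
- wheel6 (a joint): Turn in rad of wheel 6 of the long track, counted from the open end (8 is next to the stop); starts between -0.1 and 0.1 and grows as the wheel's top moves towards the stop. It turns freely without limit on a plain pin and hardly coasts.
- wheel7 (a joint): Turn in rad of wheel 7 of the long track, counted from the open end (8 is next to the stop); starts between -0.1 and 0.1 and grows as the wheel's top moves towards the stop. It turns freely without limit on a plain pin and hardly coasts.
- wheel8 (a joint): Turn in rad of wheel 8 of the long track, counted from the open end (8 is next to the stop); starts between -0.1 and 0.1 and grows as the wheel's top moves towards the stop. It turns freely without limit on a plain pin and hardly coasts.
- short_track: The short roller track, loose on the bench beside the long one and roughly parallel: the same profile with five wheels and its own end stop, 196 mm long in all (y = -88 to 108 mm), tops at z = 35 mm, stop to z = 52 mm. Origin under the middle of its row of wheels. To be left alone.
- bushing_small: Bystander: loose bronze bushing with dark plugs standing upright, 42 mm diameter, 36 mm high, beyond the stop end of the short track. Origin at the centre of its underside.
- bushing_a: Bystander: loose bronze bushing with dark plugs standing upright, 60 mm diameter, 60 mm high, on the left. Origin at the centre of its underside.
- scanner: Bystander: hand scanner lying on its side on the right, head 85 x 60 x 45 mm with a 36 mm wide grip reaching 133 mm towards its -y. Origin under the middle of the head.
- carton: Bystander: small carton 90 x 70 mm, 55 mm high, on the right. Origin at the centre of its underside.

How it is judged (in metres and radians):
On the way, in this order (a step that is already met when the one before it is completed fails the run):
1. a wheel at the open end (first or second) is turned towards the stop (value of joint any of wheel1, wheel2 above 0.35 rad), for 0.02 s.
2. then one in the middle of the row (fourth or fifth) (value of joint any of wheel4, wheel5 above 0.35 rad), for 0.02 s.
3. then one at the stop end (seventh or eighth) (value of joint any of wheel7, wheel8 above 0.35 rad), for 0.02 s.
At the end, for the whole second after the job is handed in: All eight wheels of the long track stand turned towards the stop (joint over 0.35 rad, about 20 degrees); the track lies at rest within 20 mm of where it was at both ends, and every other thing on the bench within 8 mm of its place (value of joint each of wheel1, wheel2, wheel3, wheel4, wheel5, wheel6, wheel7, wheel8 above 0.35 rad and distance of each of first_top, last_top from where it was at the start of the episode below 0.02 m and linear speed of track below 0.01 m/s and distance of each of short_track, bushing_small, bushing_a, scanner, carton from where it was at the start of the episode below 0.008 m); the robot touches nothing.
It fails at once if the long track is lifted (an end rises over 8 mm) (height (world z) of any of first_top, last_top above 0.043 m).
It fails at once if the long track is pushed or swung about (an end moves over 20 mm) (distance of any of first_top, last_top from where it was at the start of the episode above 0.02 m).
It fails at once if the long track is pressed hard (over 30 N) (contact force between the fingers and track above 30 N).
It fails at once if another thing on the bench is moved by over 8 mm (distance of any of short_track, bushing_small, bushing_a, scanner, carton from where it was at the start of the episode above 0.008 m).
It fails at once if the fingers touch the short track (contact force between the fingers and short_track above 0.5 N).
It also fails if it takes over 48 s, if anything falls off the work surface, if the arm or the gripper's body presses on something with over 40 N, if the wrist force passes 120 N, or if a joint passes its speed limit or range.

### The arm

A 7-joint arm with a two-finger parallel gripper is mounted at the origin on the work surface. World frame = base frame: x ahead of the robot, y to its left, z up, the work surface at z = 0. Lengths are in mm, angles in rad, forces in N, time in s.
With the tool pointing down it reaches from about 400 to 875 mm from the base axis. Payload 4.4 kg.
Tool frame: the origin (TCP) lies at the very end of the fingers, on their centre line; the grasp point (between the pads) lies 19 mm behind it; z points along the fingers, y is the line along which they close (so a half turn about z gives the same grasp; the last joint's range is limited). The gripper opens to 85 mm and grips with 20 to 120 N. Pads are 22 mm wide; open, the fingers measure 114 mm over their backs; the gripper's body (76 mm by 85 mm) begins 54 mm behind the grasp point. The pads swing forward as they close: fully open they stand 13 mm farther back than shut.
Start: joints at [-1.204, 0.628, 0.038, 1.517, -0.027, 0.996, -0.02], TCP at [272.598, 590.092, 231.313] pointing down, gripper open.
Joint ranges: [-3.06, 3.06], [-0.37, 2.12], [-1.25, 1.32], [0.18, 2.47], [-1.1, 4.24], [0.23, 1.98], [-2.94, 2.94]. Speed limits (rad/s): [2.57, 2.57, 3.14, 3.14, 3.14, 3.14, 3.14].

### API

Orientations are given as [roll, pitch, yaw] about the fixed x, y, z axes, in that order (R = Rz(yaw) Ry(pitch) Rx(roll)).
In Python, from cell import status, get_image, ctrl, models gives the robot as it stands.
- The arm moves only by the shell command python3 -m handwheel 'ROWS' [OPENING]. ROWS is JSON, a list of rows, each an object with "delta_pos": the shift along the world's x, y, z in cm, a list of three; "yaw": the turn about the world's z in rad. A call has 1 to 10 rows; each row shifts and turns the commanded pose from where the row before left it; what a row does not reach is not made up. A row lasts 1/12 s, in which the tool goes at most 41.7 mm and 7.16 degrees, less where a joint would pass 70% of its speed; a pose out of reach is approached as far as the arm can. A call is refused whole if a number of a shift passes 4.17 or a number of a turn 0.125, either way. A call with a gripper value outside its range is refused whole. OPENING is the opening, from -1 (shut) to 1 (fully open), set as the call begins (- or left out, the last holds). The fingers move at their own pace and stop on an object; the grip force is fixed at half the most. Time passes only in rows, so rows that do not move let the fingers close. It gives the time, the measured TCP pose, the force, the opening and the grip force at its end, in the units of the state.
- status.read_state(): the state, without advancing time (a new reading comes with each control period).
- get_image(name): name is "scene" or "top" or "wrist"; returns a dict with "color" (400x640x3 uint8, red, green, blue), "z_map" (400x640 float32, mm along the optical axis (not along the pixel's ray), 0 where there is no reading), "fx", "fy", "cx", "cy" (pixels), "position" and "rotation" of the camera in the world; the wrist camera has in their place "hand_eye" (4x4, takes a point from camera to tool coordinates, whose origin is the TCP and whose axes are the flange's). Camera axes: x right, y up, looking along -z (the intrinsics and any distortion apply to the point x, -y, -z); pixel columns grow to the right and rows downward; lengths in mm; the calibration is good to about 2 mm. The wrist camera is an equidistant fisheye: a pixel r from the principal point sees the ray r / f radians off the axis. A picture is of the moment at which its call begins: read the wrist's pose just before it.
- ctrl.finish_job(): hands the job in; it is judged then, once.
Trained networks look in a picture, given as the dict that the camera call returned (one of the last four; its "shot" number tells which), for a name from the list of things; names that differ only in an ending like _2 or _b are one class to them, and where a whole thing is asked for, a point or a joint stands for the part that bears it (a point fixed in the world has none). Each returns a list of dicts, best first, with "score" (0 to 1); they miss things now and then, are a little off and sometimes report something else, mostly with a low value. They report only what shows in the picture. A call takes as long as a camera call.
- models.boxes_of(picture, name): "rect" ([left, top, right, bottom] in pixels, round what is visible of it).
The state is a dict: "clock": time; "qpos": joint angles; "qd": joint speeds; "tau": joint torques, N m; "eef_pos": TCP position; "tool_rot": TCP orientation; "force": force on the tool from outside, world axes, zero at the start; "torque": the same for the moment, N m; "width": finger opening in mm; "gripper_force": force on a finger pad.
Only numpy, scipy, OpenCV 4.12 (cv2) and the standard library are available. Lean on these libraries where they do the work, as an engineer would, in place of code of your own. Each camera call takes 0.05 s, during which the arm holds its last target. There are 200 camera calls.

## Working session

There is one attempt and no reset: what is moved stays moved. The work goes in short steps, Python scripts to look and compute and a shell command to move; the robot and the scene stay as the last step left them, time stands still between calls to the robot, and variables do not carry over. Pictures are saved under pics/ and viewed, at most 10 in all, crops included, and the job is handed in when it is done.

```bash
mkdir -p pics; cat > h.py <<'E'
import numpy as np, cv2
from cell import status, get_image, ctrl, models
def pts(im):
    z=im["z_map"]; v,u=np.mgrid[:z.shape[0],:z.shape[1]]
    P=np.stack([(u-im["cx"])/im["fx"]*z,-(v-im["cy"])/im["fy"]*z,-z],-1)
    return P@np.array(im["rotation"]).T+np.array(im["position"])
E
python3 - <<'E'
from h import *
s=status.read_state(); print(s)
for n in("top","scene"):
    im=get_image(n); cv2.imwrite(f"pics/{n}.png",im["color"][:,:,::-1]); P=pts(im)
    print(n,im["position"],im["fx"])
    for o in("track","short_track","bushing_small","bushing_a","scanner","carton"):
        for b in models.boxes_of(im,o)[:2]:
            l,t,r,d=map(int,b["rect"]); print(o,round(b["score"],2),[l,t,r,d],P[(t+d)//2,(l+r)//2].round())
    np.savez(f"{n}.npz",P=P,c=im["color"])
E
```

```text
{'clock': 0.0, 'qpos': array([-1.20378691,  0.62937817,  0.03841141,  1.51836501, -0.02700421,
        0.99626825, -0.02005694]), 'qd': array([ 2.95625186e-03,  4.74656246e-04, -9.56413780e-05, -7.37338834e-04,
       -5.36168279e-04, -3.30035040e-04, -6.98391695e-04]), 'tau': array([-5.73071757e-04, -5.63415670e+01,  1.22604780e+00, -1.93440789e+01,
        1.09862286e-02,  1.03625102e-02, -7.04068952e-06]), 'eef_pos': array([272.32235063, 589.52422629, 230.36870432]), 'tool_rot': array([-3.13969086e+00,  5.19093736e-06,  2.70874878e+00]), 'force': array([ 0.44570669,  0.12757801, -0.57908804]), 'torque': array([ 0.01331795, -0.00298276, -0.03570604]), 'gripper_force': 0.0, 'width': 85.38972603328843}Traceback (most recent call last):
  File "<stdin>", line 4, in <module>
  File "h.py", line 6, in pts
    return P@np.array(im["rotation"]).T+np.array(im["position"])
           ~~~~~~~~~~~~~~~~~~~~~~~~~~~~^~~~~~~~~~~~~~~~~~~~~~~~~
ValueError: operands could not be broadcast together with shapes (400,640) (3,)
```

View pics/top.png

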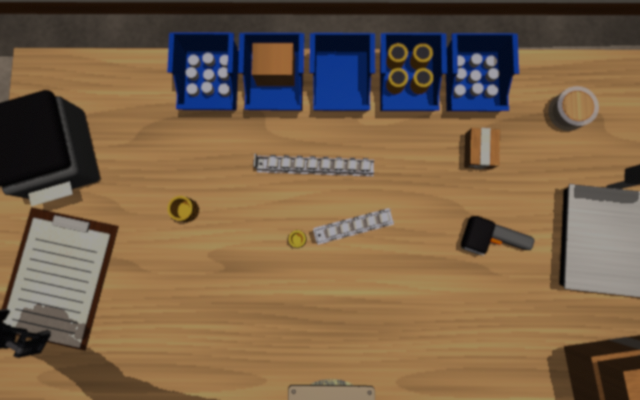

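The top view shows the long track from (258,163) to (373,167), with a dark end, probably the stop, on the left. The short track is below it, with the bushing at (297,239). My rotation handling needs a fix: it's a vector, not a matrix.

```bash
sed -i 's/np.array(im\["rotation"\]).T/Rot(im["rotation"]).T/' h.py; cat >> h.py <<'E'
from scipy.spatial.transform import Rotation
def Rot(r):
    r=np.array(r); return r if r.ndim==2 else Rotation.from_euler("xyz",r).as_matrix()
E
python3 - <<'E'
from h import *
for n in("top","scene"):
    im=get_image(n); cv2.imwrite(f"pics/{n}2.png",cv2.resize(im["color"][:,:,::-1],None,fx=1.25,fy=1.25)); P=pts(im)
    print(n,im["position"],im["rotation"],im["fx"])
    for o in("track","short_track","bushing_small","bushing_a","scanner","carton"):
        for b in models.boxes_of(im,o)[:2]:
            l,t,r,d=map(int,b["rect"]); print(o,round(b["score"],2),[l,t,r,d],P[(t+d)//2,(l+r)//2].round())
    b=models.boxes_of(im,"track")
    if b:
        l,t,r,d=map(int,b[0]["rect"]); Q=P[t-3:d+4,l-3:r+4].reshape(-1,3)
        print("z hist",np.percentile(Q[:,2],[5,25,50,75,90,97,99]).round(1))
        A=Q[(Q[:,2]>12)&(Q[:,2]<70)]
        xy=A[:,:2].astype(np.float32); print("rect",cv2.minAreaRect(xy))
        H=A[A[:,2]>42]; print("high",len(H),H.mean(0) if len(H) else "")
        m,v=cv2.PCACompute(xy,None)[:2]; s=(xy-m)@v.T; print("pca",m,v[0],s.min(0),s.max(0))
        for k in np.arange(s[:,0].min(),s[:,0].max(),12):
            w=(s[:,0]>=k)&(s[:,0]<k+12); print(round(k),A[w,2].max().round(1),end=" | ")
    print()
E
```

```text
top [4.13409269e+02 6.63356936e-01 1.14896512e+03] [ 0.12501471  0.01291424 -1.56156637] 459.84928386450133
track 0.67 [252, 152, 378, 176] [633.  42.  35.]
short_track 0.73 [291, 233, 302, 245] [449.  89.   3.]
short_track 0.71 [311, 210, 393, 240] [484. -50.  21.]
bushing_small 0.76 [289, 232, 302, 246] [449.  91.   1.]
bushing_small 0.26 [265, 155, 277, 169] [636. 151.  39.]
bushing_a 0.56 [167, 195, 200, 226] [519. 373.   6.]
scanner 0.7 [460, 216, 532, 254] [ 462. -396.   31.]
scanner 0.29 [289, 230, 303, 245] [454.  89.   3.]
carton 0.96 [467, 129, 498, 168] [ 671. -363.   52.]
carton 0.7 [345, 159, 362, 171] [631. -51.  36.]
z hist [-3.  -0.4  2.3 24.5 32.3 35.5 47.5]
rect ((633.8073120117188, 43.7708740234375), (295.3108825683594, 40.90355682373047), 88.52001190185547)
high 27 [637.7228371  189.13652239  49.86256633]
pca [[632.82794   41.084583]] [0.02630265 0.9996541 ] [-144.93753   -19.530815] [150.35956   21.375618]
-145 33.2 | -133 38.3 | -121 38.0 | -109 34.5 | -97 39.1 | -85 37.0 | -73 37.3 | -61 38.0 | -49 33.6 | -37 40.0 | -25 35.5 | -13 33.9 | -1 39.0 | 11 38.3 | 23 
[... 461 characters left out ...]
223] [ 470. -397.   34.]
scanner 0.25 [277, 237, 412, 267] [644.  38.  28.]
carton 0.75 [123, 246, 175, 301] [ 701. -359.   55.]
z hist [-2.2 -0.2  3.1 23.8 31.9 34.8 47.3]
rect ((636.7322387695312, 44.24066925048828), (295.3575439453125, 44.678619384765625), 88.46162414550781)
high 35 [643.45205499 188.96476138  49.18637784]
pca [[642.0963    43.454334]] [0.02169017 0.99976474] [-146.93028   -28.022644] [148.27818   17.328335]
-147 31.3 | -135 36.6 | -123 36.1 | -111 32.6 | -99 37.3 | -87 34.0 | -75 36.7 | -63 36.5 | -51 32.5 | -39 36.6 | -27 36.5 | -15 31.5 | -3 35.9 | 9 35.5 | 21 33.4 | 33 35.8 | 45 34.1 | 57 35.5 | 69 37.0 | 81 32.5 | 93 36.5 | 105 37.0 | 117 29.3 | 129 27.0 | 141 54.6 |
```

View pics/scene2.png

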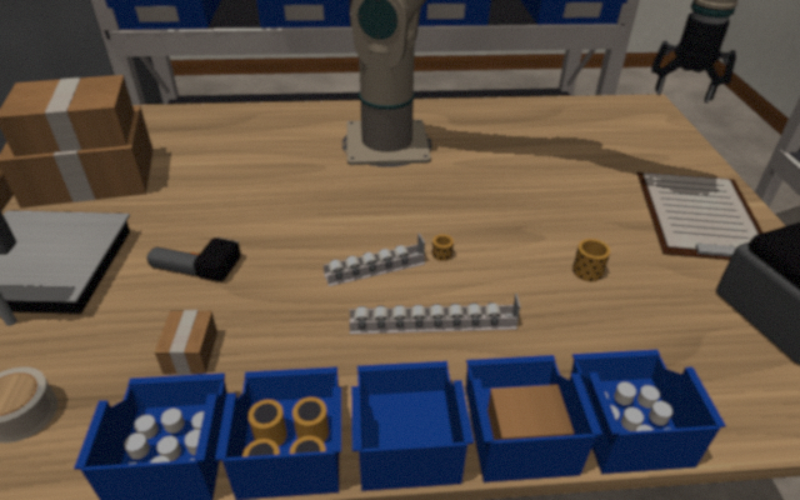

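The stop is at the +y end (scene2 pixel (516,305), world about (640,189)). The track's origin is near (636,33), running along (0.025,1), and the wheel tops are around z=35. I'll shut the fingers, travel high, and turn by 0.4.

```bash
python3 -m handwheel '[{"delta_pos":[1.2,-2.2,0],"yaw":0.1},{"delta_pos":[1.2,-2.2,0],"yaw":0.1},{"delta_pos":[1.2,-2.2,0],"yaw":0.1},{"delta_pos":[1.2,-2.2,0],"yaw":0.1},{"delta_pos":[1.2,-2.2,0]},{"delta_pos":[1.2,-2.2,0]},{"delta_pos":[1.2,-2.2,0]},{"delta_pos":[1.2,-2.2,0]},{"delta_pos":[1.2,-2.2,0]},{"delta_pos":[1.2,-2.2,0]}]' -1
python3 -m handwheel '[{"delta_pos":[1.2,-2.2,0]},{"delta_pos":[1.2,-2.2,0]},{"delta_pos":[1.2,-2.2,0]},{"delta_pos":[1.2,-2.2,0]},{"delta_pos":[1.2,-2.2,0]},{"delta_pos":[1.2,-2.2,0]},{"delta_pos":[1.2,-2.2,0]},{"delta_pos":[1.2,-2.2,0]},{"delta_pos":[1.2,-2.2,0]},{"delta_pos":[1.2,-2.2,0]}]'
python3 -m handwheel '[{"delta_pos":[1.2,-2.2,0]},{"delta_pos":[1.2,-2.2,0]},{"delta_pos":[1.2,-2.2,0]},{"delta_pos":[1.2,-2.2,0]},{"delta_pos":[1.2,-2.2,0]},{"delta_pos":[1.2,-2.2,0]},{"delta_pos":[1.2,-2.2,0]},{"delta_pos":[1.2,-2.2,0]},{"delta_pos":[0,0,0]},{"delta_pos":[0,0,0]}]'
```

```text
schema error: expected keys delta_pos, yaw
schema error: expected keys delta_pos, yaw
schema error: expected keys delta_pos, yaw
```

```bash
python3 -m handwheel '[{"delta_pos":[1.2,-2.2,0],"yaw":0.1},{"delta_pos":[1.2,-2.2,0],"yaw":0.1},{"delta_pos":[1.2,-2.2,0],"yaw":0.1},{"delta_pos":[1.2,-2.2,0],"yaw":0.1},{"delta_pos":[1.2,-2.2,0],"yaw":0},{"delta_pos":[1.2,-2.2,0],"yaw":0},{"delta_pos":[1.2,-2.2,0],"yaw":0},{"delta_pos":[1.2,-2.2,0],"yaw":0},{"delta_pos":[1.2,-2.2,0],"yaw":0},{"delta_pos":[1.2,-2.2,0],"yaw":0}]' -1
python3 -m handwheel '[{"delta_pos":[1.2,-2.2,0],"yaw":0},{"delta_pos":[1.2,-2.2,0],"yaw":0},{"delta_pos":[1.2,-2.2,0],"yaw":0},{"delta_pos":[1.2,-2.2,0],"yaw":0},{"delta_pos":[1.2,-2.2,0],"yaw":0},{"delta_pos":[1.2,-2.2,0],"yaw":0},{"delta_pos":[1.2,-2.2,0],"yaw":0},{"delta_pos":[1.2,-2.2,0],"yaw":0},{"delta_pos":[1.2,-2.2,0],"yaw":0},{"delta_pos":[1.2,-2.2,0],"yaw":0}]'
python3 -m handwheel '[{"delta_pos":[1.2,-2.2,0],"yaw":0},{"delta_pos":[1.2,-2.2,0],"yaw":0},{"delta_pos":[1.2,-2.2,0],"yaw":0},{"delta_pos":[1.2,-2.2,0],"yaw":0},{"delta_pos":[1.2,-2.2,0],"yaw":0},{"delta_pos":[1.2,-2.2,0],"yaw":0},{"delta_pos":[1.2,-2.2,0],"yaw":0},{"delta_pos":[1.2,-2.2,0],"yaw":0},{"delta_pos":[0,0,0],"yaw":0},{"delta_pos":[0,0,0],"yaw":0}]'
```

```text
clock: 1.68
eef_pos: [393.2, 369.0, 231.5]
tool_rot: [3.141, 0.0, 3.109]
force: [0.5, 0.3, -0.3]
width: -0.1
gripper_force: 0.0
clock: 2.52
eef_pos: [513.2, 148.9, 231.5]
tool_rot: [3.141, 0.0, 3.109]
force: [0.5, 0.0, 0.5]
width: -0.1
gripper_force: 0.0
clock: 3.35
eef_pos: [608.9, -27.9, 231.1]
tool_rot: [-3.141, -0.0, 3.105]
force: [-0.1, 0.2, 0.3]
width: 0.3
gripper_force: 0.0
```

```bash
python3 - <<'E'
from h import *
s=status.read_state(); im=get_image("wrist")
cv2.imwrite("pics/w1.png",im["color"][:,:,::-1])
z=im["z_map"]; v,u=np.mgrid[:400,:640]
a=(u-im["cx"])/im["fx"]; b=(v-im["cy"])/im["fy"]; r=np.hypot(a,b)+1e-9; k=np.tan(np.minimum(r,1.5))/r
C=np.stack([a*k*z,-b*k*z,-z],-1)
H=np.array(im["hand_eye"]); T=C@H[:3,:3].T+H[:3,3]
P=T@Rot(s["tool_rot"]).T+s["eef_pos"]
np.savez("w.npz",P=P,c=im["color"])
m=(z>0)&(r<1.4)&(P[...,0]>595)&(P[...,0]<690)&(P[...,1]>-130)&(P[...,1]<210)&(P[...,2]>28)&(P[...,2]<42)
Q=P[m]; print(len(Q))
for y in range(-110,200,16):
    w=Q[(Q[:,1]>=y)&(Q[:,1]<y+16)]
    if len(w): print(y,len(w),np.percentile(w[:,0],[3,50,97]).round(1),w[:,2].max().round(1))
f=np.polyfit(Q[:,1],Q[:,0],1);print(f)
print(models.boxes_of(im,"track")[:2])
S=P[(z>0)&(r<1.4)&(P[...,2]>42)&(P[...,2]<60)&(abs(P[...,0]-638)<40)&(abs(P[...,1]-100)<130)]; print(len(S),S.mean(0) if len(S) else 0)
E
```

```text
3150
-94 237 [621.  631.5 643.4] 36.6
-78 167 [621.4 631.7 643. ] 35.6
-62 249 [622.  632.7 644.7] 36.5
-46 176 [622.5 632.3 644.3] 36.2
-30 240 [623.  633.8 644.7] 36.8
-14 181 [623.3 633.8 645. ] 36.0
2 227 [623.9 634.9 645.6] 37.0
18 176 [624.1 634.8 646.3] 36.3
34 199 [624.5 636.1 647.1] 36.3
50 159 [626.  635.8 647. ] 36.4
66 187 [626.4 637.3 648. ] 36.3
82 171 [626.5 636.2 648.2] 36.6
98 172 [627.5 638.2 648.6] 36.2
114 158 [627.2 637.  648.7] 36.3
130 145 [628.  638.8 649. ] 36.4
146 163 [628.  637.9 649.5] 36.5
178 143 [625.2 642.  655.8] 42.0
[3.05308975e-02 6.34280206e+02]
[{'rect': [253.8, 166.1, 502.3, 208.2], 'score': 0.98}, {'rect': [425.6, 180.3, 449.5, 203.5], 'score': 0.59}]
165 [639.99535113 189.14299491  48.44961076]
```

View pics/w1.png

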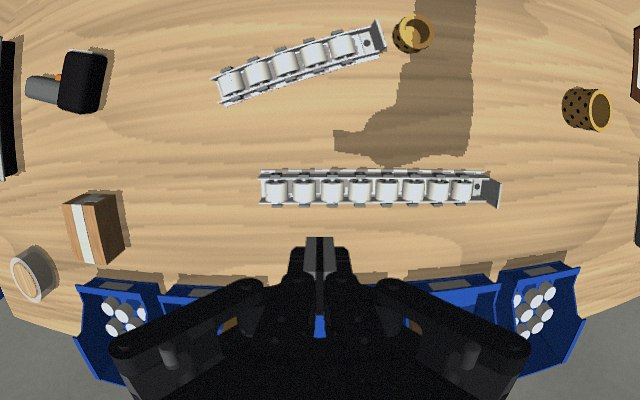

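The wrist view shows the long track along row 188, columns 260–500, with the stop at (495,190) and all eight wheels visible. The wheel centreline is x = 634.3 + 0.0305·y, and wheel 1 is at about (632,-82). I'll go above wheel 1 and touch down gently.

```bash
python3 -m handwheel '[{"delta_pos":[0.4,-0.9,-2.2],"yaw":0},{"delta_pos":[0.4,-0.9,-2.2],"yaw":0},{"delta_pos":[0.4,-0.9,-2.2],"yaw":0},{"delta_pos":[0.4,-0.9,-2.2],"yaw":0},{"delta_pos":[0.4,-0.9,-2.2],"yaw":0},{"delta_pos":[0.3,-0.9,-2.2],"yaw":0},{"delta_pos":[0,0,-2.2],"yaw":0},{"delta_pos":[0,0,-2.2],"yaw":0},{"delta_pos":[0,0,0],"yaw":0},{"delta_pos":[0,0,0],"yaw":0}]'
python3 -m handwheel '[{"delta_pos":[0,0,-0.5],"yaw":0},{"delta_pos":[0,0,-0.5],"yaw":0},{"delta_pos":[0,0,-0.3],"yaw":0},{"delta_pos":[0,0,0],"yaw":0},{"delta_pos":[0,0,0],"yaw":0}]'
```

```text
clock: 4.28
eef_pos: [630.6, -78.2, 54.6]
tool_rot: [3.141, -0.003, 3.111]
force: [0.5, -0.3, -0.3]
width: 0.0
gripper_force: 0.0
clock: 4.7
eef_pos: [631.7, -79.9, 42.7]
tool_rot: [-3.142, 0.0, 3.109]
force: [0.4, -0.0, 0.8]
width: 0.4
gripper_force: 0.0
```

```bash
python3 -m handwheel '[{"delta_pos":[0,0,-0.3],"yaw":0},{"delta_pos":[0,0,-0.1],"yaw":0},{"delta_pos":[0,0,-0.1],"yaw":0},{"delta_pos":[0,0,0],"yaw":0},{"delta_pos":[0,0,0],"yaw":0}]' | egrep 'eef|force:'
python3 -m handwheel '[{"delta_pos":[0,0,-0.1],"yaw":0},{"delta_pos":[0,0,0],"yaw":0},{"delta_pos":[0,0,0],"yaw":0}]'| egrep 'eef|force:'
python3 -m handwheel '[{"delta_pos":[0,0,-0.05],"yaw":0},{"delta_pos":[0,0,0],"yaw":0},{"delta_pos":[0,0,0],"yaw":0}]'| egrep 'eef|force:'
python3 -m handwheel '[{"delta_pos":[0,0,-0.05],"yaw":0},{"delta_pos":[0,0,0],"yaw":0},{"delta_pos":[0,0,0],"yaw":0}]'| egrep 'eef|force:'
```

```text
eef_pos: [631.6, -79.9, 37.2]
force: [-0.8, 0.1, 0.1]
gripper_force: 0.0
eef_pos: [631.6, -79.9, 36.3]
force: [0.8, 0.4, -0.4]
gripper_force: 0.0
eef_pos: [631.6, -79.9, 35.8]
force: [-0.9, 0.8, 0.0]
gripper_force: 0.0
eef_pos: [631.5, -79.9, 35.3]
force: [0.5, -0.1, 0.1]
gripper_force: 0.0
```

```bash
python3 -m handwheel '[{"delta_pos":[0,0,-0.05],"yaw":0},{"delta_pos":[0,0,0],"yaw":0},{"delta_pos":[0,0,0],"yaw":0}]'| egrep 'eef|force:'
python3 -m handwheel '[{"delta_pos":[0,0,-0.05],"yaw":0},{"delta_pos":[0,0,0],"yaw":0},{"delta_pos":[0,0,0],"yaw":0}]'| egrep 'eef|force:'
```

```text
eef_pos: [631.6, -79.9, 34.9]
force: [-1.3, 0.1, 1.3]
gripper_force: 0.5
eef_pos: [631.7, -79.9, 34.6]
force: [-0.9, -0.5, 3.1]
gripper_force: 1.5
```

Contact is at z≈35.0, giving 3 N at 34.6. Next I lift, back off past the open end, go down to the same height less 0.3 mm, and stroke.

```bash
python3 -m handwheel '[{"delta_pos":[0,0,0.5],"yaw":0},{"delta_pos":[0,0,0],"yaw":0},{"delta_pos":[0,-1.6,0],"yaw":0},{"delta_pos":[0,-1.6,0],"yaw":0},{"delta_pos":[0,0,-0.53],"yaw":0},{"delta_pos":[0,0,0],"yaw":0},{"delta_pos":[0,0,0],"yaw":0}]'| egrep 'eef|force:'
python3 -m handwheel '[{"delta_pos":[0,0.5,0],"yaw":0},{"delta_pos":[0,0.5,0],"yaw":0},{"delta_pos":[0,0.5,0],"yaw":0},{"delta_pos":[0,0.5,0],"yaw":0},{"delta_pos":[0,0.5,0],"yaw":0},{"delta_pos":[0,0.5,0],"yaw":0}]'| egrep 'eef|force:'
python3 -m handwheel '[{"delta_pos":[0.02,0.5,0],"yaw":0},{"delta_pos":[0.02,0.5,0],"yaw":0},{"delta_pos":[0.02,0.5,0],"yaw":0},{"delta_pos":[0.02,0.5,0],"yaw":0}]'| egrep 'eef|force:'
```

```text
eef_pos: [631.1, -110.6, 33.4]
force: [0.3, 0.2, 0.9]
gripper_force: 0.0
eef_pos: [632.0, -81.0, 34.5]
force: [-0.8, -0.2, 3.8]
gripper_force: 1.5
eef_pos: [632.0, -61.3, 33.7]
force: [0.2, 1.0, 0.6]
gripper_force: 0.0
```

```bash
python3 -m handwheel '[{"delta_pos":[0.02,0.5,0],"yaw":0},{"delta_pos":[0.02,0.5,0],"yaw":0},{"delta_pos":[0.01,0.5,0],"yaw":0},{"delta_pos":[0.02,0.5,0],"yaw":0},{"delta_pos":[0.01,0.5,0],"yaw":0},{"delta_pos":[0.01,0.5,0],"yaw":0}]'| egrep 'eef|force:'
python3 - <<'E'
from h import *
im=get_image("wrist"); cv2.imwrite("pics/w2.png",cv2.resize(im["color"][150:350,160:480,::-1],None,fx=2.5,fy=2.5))
E
```

```text
eef_pos: [633.3, -31.2, 33.8]
force: [0.3, 0.4, -0.1]
gripper_force: 0.0
```

View pics/w2.png

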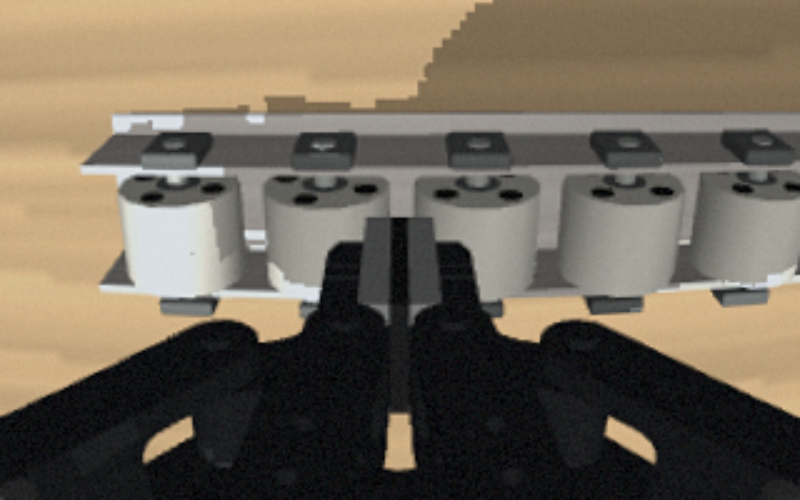

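The holes in the wheel faces show the turn. Wheel 2, at (325,185), has turned about 0.5 rad and wheel 1, at (178,185), a bit less, while wheels 3–5 are untouched. I'll restroke 1 and 2 with 0.5 mm more press before going on.

```bash
python3 -m handwheel '[{"delta_pos":[0,0,0.6],"yaw":0},{"delta_pos":[-0.1,-2.7,0],"yaw":0},{"delta_pos":[-0.1,-2.7,0],"yaw":0},{"delta_pos":[0,-2.7,0],"yaw":0},{"delta_pos":[0,0,-0.65],"yaw":0},{"delta_pos":[0,0,0],"yaw":0},{"delta_pos":[0,0.5,0],"yaw":0},{"delta_pos":[0,0.5,0],"yaw":0},{"delta_pos":[0,0.5,0],"yaw":0},{"delta_pos":[0.01,0.5,0],"yaw":0}]'| egrep 'eef|force:'
python3 -m handwheel '[{"delta_pos":[0.02,0.4,0],"yaw":0},{"delta_pos":[0.01,0.4,0],"yaw":0},{"delta_pos":[0.02,0.4,0],"yaw":0}]'| egrep 'eef|force:'
python3 -m handwheel '[{"delta_pos":[0.02,0.4,0],"yaw":0},{"delta_pos":[0.01,0.4,0],"yaw":0},{"delta_pos":[0.02,0.4,0],"yaw":0},{"delta_pos":[0.01,0.4,0],"yaw":0},{"delta_pos":[0.01,0.4,0],"yaw":0}]'| egrep 'eef|force:'
python3 -m handwheel '[{"delta_pos":[0.02,0.4,0],"yaw":0},{"delta_pos":[0.01,0.4,0],"yaw":0},{"delta_pos":[0.01,0.4,0],"yaw":0},{"delta_pos":[0.02,0.4,0],"yaw":0},{"delta_pos":[0.01,0.5,0],"yaw":0},{"delta_pos":[0.01,0.5,0],"yaw":0}]'| egrep 'eef|force:'
python3 - <<'E'
from h import *
im=get_image("wrist"); cv2.imwrite("pics/w3.png",cv2.resize(im["color"][150:350,160:480,::-1],None,fx=2.5,fy=2.5))
E
```

```text
eef_pos: [631.7, -90.5, 33.8]
force: [-0.5, -0.7, 2.4]
gripper_force: 1.7
eef_pos: [632.1, -80.1, 34.1]
force: [-1.0, 0.0, 5.2]
gripper_force: 2.7
eef_pos: [632.5, -60.4, 33.2]
force: [-0.2, -0.0, 0.9]
gripper_force: 0.4
eef_pos: [633.4, -34.4, 33.8]
force: [0.8, -0.0, 0.0]
gripper_force: 0.0
```

View pics/w3.png

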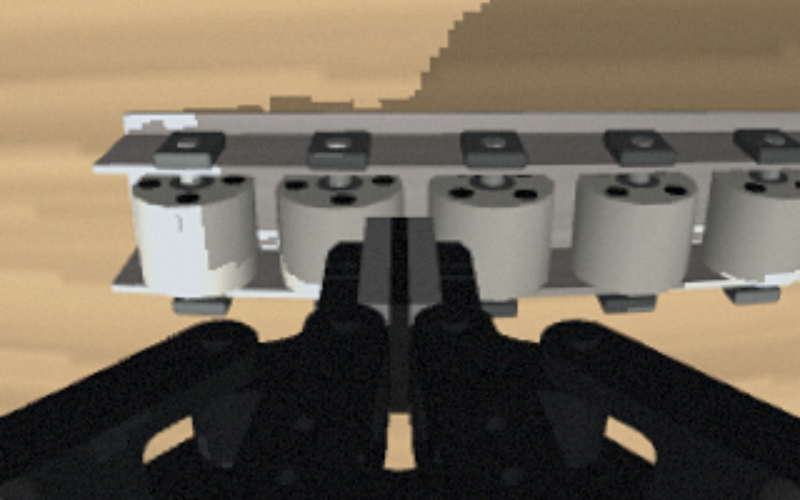

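Wheels 1 and 2 now have a hole right on top, at (188,198) and (343,200), so each has turned about 1 rad, and the track hasn't moved. I'll carry on along the row.

```bash
python3 -m handwheel '[{"delta_pos":[0.02,0.5,0],"yaw":0},{"delta_pos":[0.01,0.5,0],"yaw":0},{"delta_pos":[0.02,0.5,0],"yaw":0},{"delta_pos":[0.01,0.5,0],"yaw":0},{"delta_pos":[0.02,0.5,0],"yaw":0},{"delta_pos":[0.01,0.5,0],"yaw":0},{"delta_pos":[0.02,0.5,0],"yaw":0},{"delta_pos":[0.01,0.5,0],"yaw":0},{"delta_pos":[0.02,0.5,0],"yaw":0},{"delta_pos":[0.01,0.5,0],"yaw":0}]'| egrep 'eef|force:'
python3 -m handwheel '[{"delta_pos":[0.02,0.5,0],"yaw":0},{"delta_pos":[0.01,0.5,0],"yaw":0},{"delta_pos":[0.02,0.5,0],"yaw":0},{"delta_pos":[0.01,0.5,0],"yaw":0},{"delta_pos":[0.02,0.5,0],"yaw":0},{"delta_pos":[0.01,0.5,0],"yaw":0},{"delta_pos":[0.02,0.5,0],"yaw":0},{"delta_pos":[0.01,0.5,0],"yaw":0},{"delta_pos":[0.02,0.5,0],"yaw":0},{"delta_pos":[0.01,0.5,0],"yaw":0}]'| egrep 'eef|force:'
python3 - <<'E'
from h import *
im=get_image("wrist"); cv2.imwrite("pics/w4.png",cv2.resize(im["color"][150:350,160:480,::-1],None,fx=2.5,fy=2.5))
E
```

```text
eef_pos: [634.9, 15.0, 33.9]
force: [-1.3, -0.1, 6.2]
gripper_force: 3.2
eef_pos: [636.4, 65.8, 33.7]
force: [-0.4, -0.6, 0.1]
gripper_force: 0.0
```

View pics/w4.png

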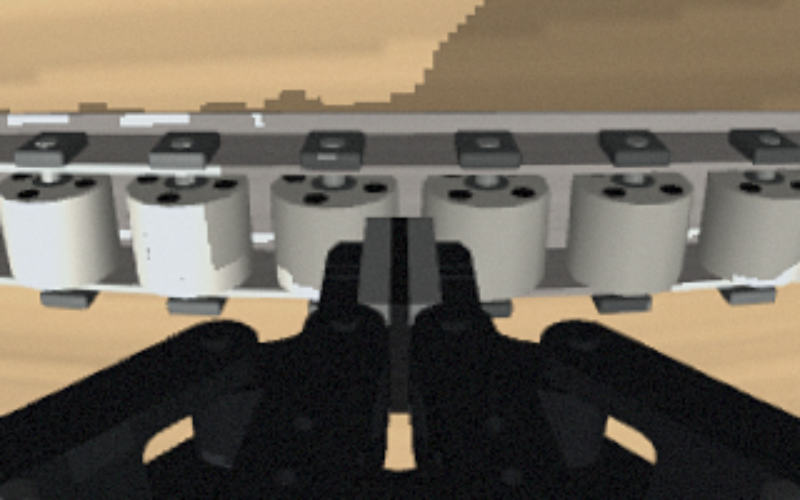

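Wheels 3–5, at (45,185), (185,185) and (333,185), have turned about 0.55 rad, and 6 onwards are untouched. On to the end.

```bash
python3 -m handwheel '[{"delta_pos":[0.02,0.5,0],"yaw":0},{"delta_pos":[0.01,0.5,0],"yaw":0},{"delta_pos":[0.02,0.5,0],"yaw":0},{"delta_pos":[0.01,0.5,0],"yaw":0},{"delta_pos":[0.02,0.5,0],"yaw":0},{"delta_pos":[0.01,0.5,0],"yaw":0},{"delta_pos":[0.02,0.5,0],"yaw":0},{"delta_pos":[0.01,0.5,0],"yaw":0},{"delta_pos":[0.02,0.5,0],"yaw":0},{"delta_pos":[0.01,0.5,0],"yaw":0}]'| egrep 'eef|force:'
python3 -m handwheel '[{"delta_pos":[0.02,0.5,0],"yaw":0},{"delta_pos":[0.01,0.5,0],"yaw":0},{"delta_pos":[0.02,0.5,0],"yaw":0},{"delta_pos":[0.01,0.5,0],"yaw":0},{"delta_pos":[0.02,0.5,0],"yaw":0},{"delta_pos":[0.01,0.5,0],"yaw":0},{"delta_pos":[0.02,0.5,0],"yaw":0},{"delta_pos":[0.01,0.5,0],"yaw":0},{"delta_pos":[0.02,0.5,0],"yaw":0},{"delta_pos":[0.01,0.3,0],"yaw":0}]'| egrep 'eef|force:'
```

```text
eef_pos: [638.0, 115.2, 34.0]
force: [-2.0, -0.4, 6.6]
gripper_force: 3.1
eef_pos: [639.3, 164.4, 33.5]
force: [-0.4, 0.3, -1.1]
gripper_force: 0.0
```

Second pass over wheels 3–8 for margin.

```bash
python3 -m handwheel '[{"delta_pos":[0,0,1.0],"yaw":0},{"delta_pos":[0,0,0],"yaw":0},{"delta_pos":[-0.1,-3.3,0],"yaw":0},{"delta_pos":[-0.1,-3.3,0],"yaw":0},{"delta_pos":[-0.1,-3.3,0],"yaw":0},{"delta_pos":[-0.1,-3.3,0],"yaw":0},{"delta_pos":[-0.1,-3.3,0],"yaw":0},{"delta_pos":[-0.1,-3.2,0],"yaw":0},{"delta_pos":[0,0,0],"yaw":0},{"delta_pos":[0,0,0],"yaw":0}]'| egrep 'eef|force:'
```

```text
eef_pos: [633.3, -38.5, 43.7]
force: [0.9, 1.8, -0.7]
gripper_force: 0.0
```

```bash
python3 -m handwheel '[{"delta_pos":[0,0.5,0],"yaw":0},{"delta_pos":[0,0,-0.5],"yaw":0},{"delta_pos":[0,0,-0.5],"yaw":0},{"delta_pos":[0,0,0],"yaw":0},{"delta_pos":[0.02,0.5,0],"yaw":0},{"delta_pos":[0.01,0.5,0],"yaw":0},{"delta_pos":[0.02,0.5,0],"yaw":0},{"delta_pos":[0.01,0.5,0],"yaw":0},{"delta_pos":[0.02,0.5,0],"yaw":0},{"delta_pos":[0.01,0.5,0],"yaw":0}]'| egrep 'eef|force:'
python3 -m handwheel '[{"delta_pos":[0.02,0.5,0],"yaw":0},{"delta_pos":[0.01,0.5,0],"yaw":0},{"delta_pos":[0.02,0.5,0],"yaw":0},{"delta_pos":[0.01,0.5,0],"yaw":0},{"delta_pos":[0.02,0.5,0],"yaw":0},{"delta_pos":[0.01,0.5,0],"yaw":0},{"delta_pos":[0.02,0.5,0],"yaw":0},{"delta_pos":[0.01,0.5,0],"yaw":0},{"delta_pos":[0.02,0.5,0],"yaw":0},{"delta_pos":[0.01,0.5,0],"yaw":0}]'| egrep 'eef|force:'
python3 -m handwheel '[{"delta_pos":[0.02,0.5,0],"yaw":0},{"delta_pos":[0.01,0.5,0],"yaw":0},{"delta_pos":[0.02,0.5,0],"yaw":0},{"delta_pos":[0.01,0.5,0],"yaw":0},{"delta_pos":[0.02,0.5,0],"yaw":0},{"delta_pos":[0.01,0.5,0],"yaw":0},{"delta_pos":[0.02,0.5,0],"yaw":0},{"delta_pos":[0.01,0.5,0],"yaw":0},{"delta_pos":[0.02,0.5,0],"yaw":0},{"delta_pos":[0.01,0.5,0],"yaw":0}]'| egrep 'eef|force:'
python3 -m handwheel '[{"delta_pos":[0.02,0.5,0],"yaw":0},{"delta_pos":[0.01,0.5,0],"yaw":0},{"delta_pos":[0.02,0.5,0],"yaw":0},{"delta_pos":[0.01,0.5,0],"yaw":0},{"delta_pos":[0.02,0.5,0],"yaw":0},{"delta_pos":[0.01,0.5,0],"yaw":0},{"delta_pos":[0.02,0.5,0],"yaw":0},{"delta_pos":[0.01,0.5,0],"yaw":0},{"delta_pos":[0.02,0.5,0],"yaw":0},{"delta_pos":[0.01,0.5,0],"yaw":0}]'| egrep 'eef|force:'
```

```text
eef_pos: [634.0, 2.5, 33.4]
force: [-0.0, 0.1, -0.5]
gripper_force: 0.0
eef_pos: [635.7, 51.2, 33.9]
force: [-1.7, -1.0, 6.4]
gripper_force: 3.2
eef_pos: [637.3, 101.7, 33.4]
force: [1.1, 0.3, -0.2]
gripper_force: 0.0
eef_pos: [638.8, 151.4, 34.0]
force: [-1.1, -0.3, 5.9]
gripper_force: 3.0
```

Finish the last wheel, then lift well clear and look.

```bash
python3 -m handwheel '[{"delta_pos":[0.01,0.5,0],"yaw":0},{"delta_pos":[0.02,0.5,0],"yaw":0},{"delta_pos":[0,0.3,0],"yaw":0},{"delta_pos":[0,0,1],"yaw":0},{"delta_pos":[0,0,2],"yaw":0},{"delta_pos":[0,-2,3],"yaw":0},{"delta_pos":[0,-3,3],"yaw":0},{"delta_pos":[0,-3,3],"yaw":0},{"delta_pos":[0,-3,0],"yaw":0},{"delta_pos":[0,0,0],"yaw":0}]'
python3 - <<'E'
from h import *
im=get_image("wrist"); cv2.imwrite("pics/w5.png",cv2.resize(im["color"][120:290,150:480,::-1],None,fx=2.4,fy=2.4))
E
```

```text
clock: 18.77
eef_pos: [640.7, 44.7, 155.4]
tool_rot: [-3.135, 0.005, 3.099]
force: [-0.8, -1.1, -0.3]
width: 0.1
gripper_force: 0.0
```

View pics/w5.png

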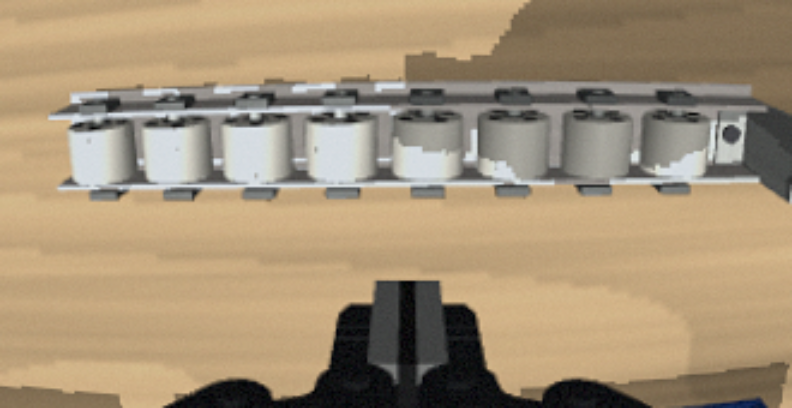

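All eight wheels seem to have a hole at the top, and the track is in place. I'll enlarge the faces once to be sure, since wheel 7 at (597,115) is unclear.

```bash
python3 -m handwheel '[{"delta_pos":[-0.6,1.5,-2],"yaw":0},{"delta_pos":[0,1.5,-2],"yaw":0},{"delta_pos":[0,1.5,-2],"yaw":0},{"delta_pos":[0,0,0],"yaw":0},{"delta_pos":[0,0,0],"yaw":0}]' | grep eef
python3 - <<'E'
from h import *
im=get_image("wrist"); a=im["color"][150:240,130:490,::-1]; cv2.imwrite("pics/w6.png",np.vstack([cv2.resize(a[:,:200],None,fx=4,fy=3.2),cv2.resize(a[:,160:],None,fx=4,fy=3.2)]))
E
```

```text
eef_pos: [631.8, 101.5, 91.4]
```

View pics/w6.png

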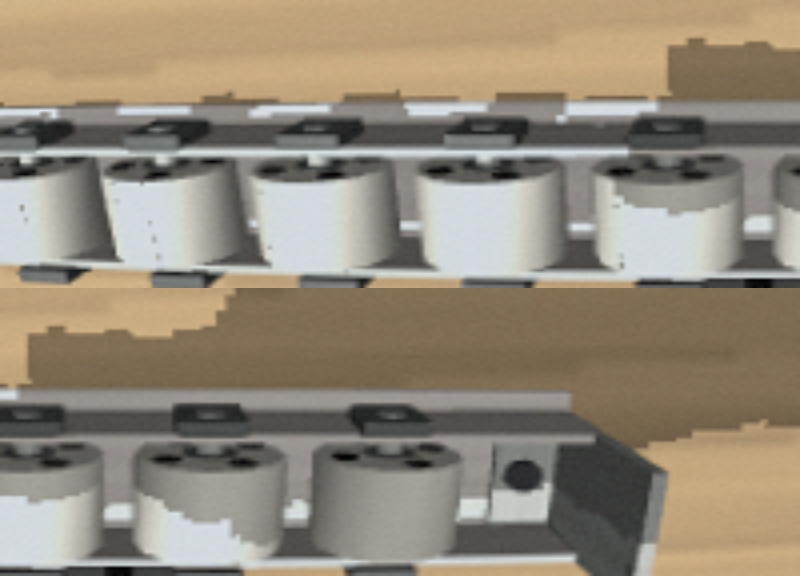

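Wheels 1–6 clearly show the turn. Wheels 7 and 8, at bottom (210,455) and (388,455), sit near a 120° repeat of the hole pattern, so they could be at 0° or about 105°. One more stroke over them settles it.

```bash
python3 -m handwheel '[{"delta_pos":[0.55,0,-2],"yaw":0},{"delta_pos":[0,0,-2],"yaw":0},{"delta_pos":[0,0,-1.3],"yaw":0},{"delta_pos":[0,0,0],"yaw":0},{"delta_pos":[0,0,0],"yaw":0}]' | egrep 'eef|force:'
```

```text
eef_pos: [638.6, 99.2, 39.7]
force: [0.2, 0.0, 0.1]
gripper_force: 0.0
```

```bash
python3 -m handwheel '[{"delta_pos":[-0.1,0.1,-0.6],"yaw":0},{"delta_pos":[0,0,0],"yaw":0},{"delta_pos":[0.01,0.4,0],"yaw":0},{"delta_pos":[0.01,0.4,0],"yaw":0},{"delta_pos":[0.02,0.4,0],"yaw":0},{"delta_pos":[0.01,0.4,0],"yaw":0},{"delta_pos":[0.01,0.4,0],"yaw":0}]' | egrep 'eef|force:'
python3 -m handwheel '[{"delta_pos":[0.01,0.4,0],"yaw":0},{"delta_pos":[0.01,0.4,0],"yaw":0},{"delta_pos":[0.02,0.4,0],"yaw":0},{"delta_pos":[0.01,0.4,0],"yaw":0}]' | egrep 'eef|force:'
python3 - <<'E'
from h import *
im=get_image("wrist"); a=im["color"][190:280,240:440,::-1]; cv2.imwrite("pics/w7.png",cv2.resize(a,None,fx=4,fy=4))
E
```

```text
eef_pos: [638.6, 122.2, 34.2]
force: [-1.0, 0.2, 4.9]
gripper_force: 2.5
eef_pos: [638.4, 137.5, 32.9]
force: [-0.6, -0.3, 1.1]
gripper_force: 0.9
```

View pics/w7.png

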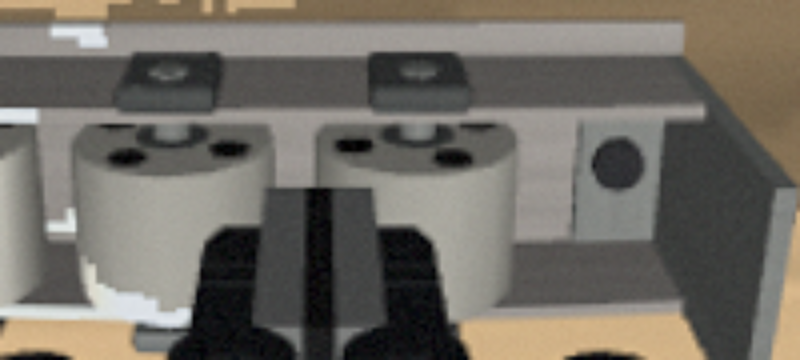

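Wheel 7 has gone on from about 105° to about 135°. Wheel 8 stands at about −15° in the repeat, outside its ±6° start range, so it's really at about +105°. I'll finish the stroke and lift clear.

```bash
python3 -m handwheel '[{"delta_pos":[0.01,0.5,0],"yaw":0},{"delta_pos":[0,0.5,0],"yaw":0},{"delta_pos":[0,0.5,0],"yaw":0},{"delta_pos":[0,0.5,0],"yaw":0},{"delta_pos":[0,0.5,0],"yaw":0},{"delta_pos":[0,0.4,0],"yaw":0},{"delta_pos":[0,0,1],"yaw":0},{"delta_pos":[0,0,3],"yaw":0},{"delta_pos":[0,-2,3],"yaw":0},{"delta_pos":[0,-3,3],"yaw":0}]' | egrep 'eef|force:'
python3 -m handwheel '[{"delta_pos":[-0.7,-2,1],"yaw":0},{"delta_pos":[0,0,-2],"yaw":0},{"delta_pos":[0,0,-2],"yaw":0},{"delta_pos":[0,0,0],"yaw":0},{"delta_pos":[0,0,0],"yaw":0}]' | egrep 'clock|eef|force:'
python3 - <<'E'
from h import *
im=get_image("wrist"); a=im["color"][150:240,130:490,::-1]; cv2.imwrite("pics/w8.png",np.vstack([cv2.resize(a[:,:200],None,fx=4,fy=3.2),cv2.resize(a[:,160:],None,fx=4,fy=3.2)]))
E
```

```text
eef_pos: [638.1, 120.6, 134.0]
force: [1.9, 0.0, -0.0]
gripper_force: 0.0
clock: 21.92
eef_pos: [630.9, 96.4, 102.4]
force: [0.7, 0.5, -0.2]
gripper_force: 0.0
```

View pics/w8.png

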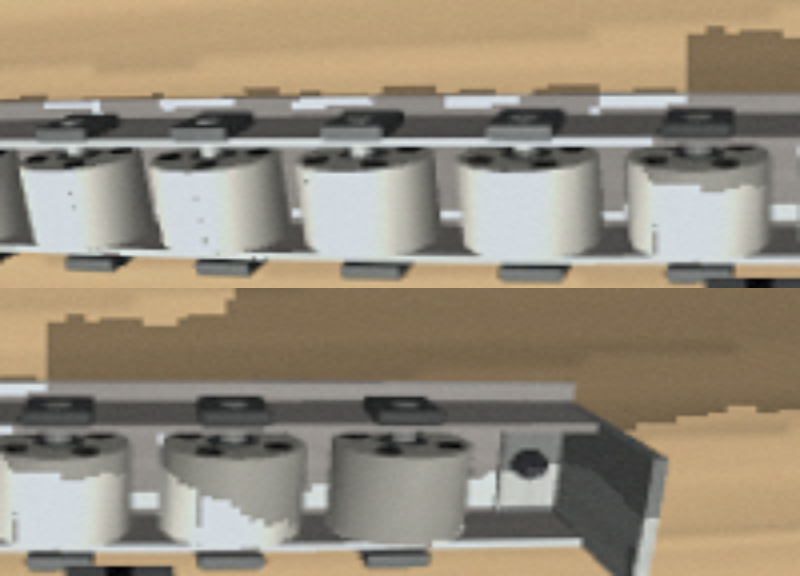

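Wheel 8's pattern, at bottom (400,445), has moved on again, all eight wheels are turned, and the track and stop sit where they were. Handing in.

```bash
python3 -c "
from cell import ctrl; print(ctrl.finish_job())"
```

```text
the job is handed in; nothing more can be done
None
```

I stroked the long track's wheels from the open end to the stop and handed the job in after about 22 s; going by the wrist pictures, all eight wheels are turned towards the stop and the track hasn't visibly shifted, with force readings never above about 7 N, but the hand-in gave no verdict.

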